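# Shut and latch the trial-weight case

## Robot

A 6-joint arm with a two-finger parallel gripper is mounted at the origin on the work surface. World frame = base frame: x ahead of the robot, y to its left, z up, the work surface at z = 0. Lengths are in m, angles in rad, forces in N, time in s.
With the tool pointing down it reaches from about 0.225 to 0.875 m from the base axis. Payload 3.4 kg.
Tool frame: the origin (TCP) lies at the very end of the fingers, on their centre line; the grasp point (between the pads) lies 19 mm behind it; z points along the fingers, y is the direction in which the jaws open and shut (so a half turn about z gives the same grasp; the last joint's range is limited). The gripper opens to 85 mm and grips with 20 to 120 N. Pads are 22 mm wide; open, the fingers measure 114 mm over their backs; the gripper's body (76 mm by 85 mm) begins 54 mm behind the grasp point. The pads swing forward as they close: fully open they stand 13 mm farther back than shut.
Start: joints at [-1.327, 0.276, 1.505, -0, 1.361, -0.121], TCP at [0.205, -0.537, 0.231] pointing down, gripper open.
Joint ranges: [-2.89, 2.89], [-0.75, 2.08], [0.22, 2.7], [-1.18, 4.32], [0.11, 2.71], [-2.7, 2.7]. Speed limits (rad/s): [2.57, 2.57, 3.14, 3.14, 3.14, 3.14].

## Interface

Orientations are given as a unit quaternion [w, x, y, z].
In Python, from rig import get_state, get_image, calibration, sign_off gives the robot as it stands. The module is installed in compiled form; this text tells all that it offers.
- The arm moves only by the tool drive_tool, never from a script. Its argument "targets" is one flat list of numbers, 7 for each row, row after row: the turn, a rotation vector about the tool's x, y, z in degrees, then the shift along the tool's x, y, z in mm, then the opening, from 0 (shut) to 1 (fully open). In form: [wx, wy, wz, tx, ty, tz, fingers, wx, wy, wz, tx, ty, tz, fingers, ...]. A call has 1 to 12 rows; each row shifts and turns the commanded pose from where the row before left it, along the tool's axes as they then stand; what a row does not reach is not made up. A row lasts 1/8 s, in which the tool goes at most 62.5 mm and 10.7 degrees, less where a joint would pass 70% of its speed; a pose out of reach is approached as far as the arm can. A call is refused whole if a number of a shift passes 62.5 or a number of a turn 10.7, either way. A call with a gripper value outside its range is refused whole. The fingers move at their own pace and stop on an object; "grip_force" is the grip in N (left out, the last holds). Time passes only in rows, so rows that do not move let the fingers close. It gives the time, the measured TCP pose, the force and the opening at its end, in the units of the state.
- get_state(): the state, without advancing time (a new reading comes with each control period).
- get_image(name): name is "side" or "top" or "wrist"; returns the picture (420x560x3 uint8, red, green, blue); there is no depth.
- calibration(name): a dict with "mtx" (3x3 intrinsics, pixels), "distortion" ([k1, k2, p1, p2, k3] as OpenCV has them; the pictures are not rectified), "world_to_cam" (4x4, takes a point from world to camera coordinates); the wrist camera has in their place "hand_eye" (4x4, takes a point from camera to tool coordinates, whose origin is the TCP and whose axes are the flange's). Camera axes: x right, y down, z forward; pixel columns grow to the right and rows downward; lengths in m; the calibration is good to about 2 mm. A picture is of the moment at which its call begins: read the wrist's pose just before it. calibration takes no time and is no camera call.
- sign_off(): hands the job in, once; it reports no verdict.
The state is a dict: "clock": time; "qpos": joint angles; "qd": joint speeds; "effort": joint torques, N m; "position": TCP position; "ee_rot": TCP orientation; "contact_force": force on the tool from outside, world axes, zero at the start; "moment": the same for the moment, N m; "width": finger opening in m.
Only numpy, scipy, OpenCV 4.12 (cv2) and the standard library are available. Lean on these libraries where they do the work, as an engineer would, in place of code of your own. Each camera call takes 0.05 s, during which the arm holds its last target.

## Task

Put the long flat case of trial weights away: press its lid fully shut, and only then turn the turnbutton on its front rail across the lid, right up to its stop, so that the lid is secured. The narrow, taller case beside it is still in use, so do not touch it.

Things in the scene. Friction and masses are not known exactly. Their poses are not given: they have to be found in the camera images.
- flat_case: Long flat grey steel case, aluminium lid; 180 mm deep (x), 240 wide (y), 68 high with lid shut; fixed. Origin: centre of its underside. x points from the front rail to the hinge at the back (roughly away from the robot), y left, z up. Front rail x -90 to -59 mm, top z 68. Turnbutton pivot on the rail at x -75, y 0; bar 16 mm wide, top z 78, free end 47 mm from the pivot.
- flat_lid (a joint): Opening angle (rad) of the flat case's lid, 148 x 240 x 8 mm: 0 shut (a stop), growing as its front edge rises; starts 0.35 to 0.65. Hinge line along the case's y at x +90, z 60 mm; shut, it reaches to x -58, top z 68, level with the rail. Stiff hinge: it stays where left; 1 to 4 N down on its middle shuts it.
- turnbutton (a joint): Angle a (rad) of the flat case's dark steel turnbutton: 0 = bar along case +x, across the lid (locked, at a stop); grows anticlockwise from above, 1.57 = along +y, clear; starts 1.4 to 1.9. Upright round finger peg, 12 mm diameter, z 78 to 110 mm, at case x -75+35cos(a), y 35sin(a) mm: pinch it from above or push it sideways, about 1.5 N; stays where left.
- narrow_case: The other case, not to be touched: narrow and taller, same make, with its own lid and turnbutton, but only 130 mm wide (y) and 105 mm high, 180 mm deep (x). Fixed, lid ajar by 0.3 to 0.6 rad (front edge up to 180 mm above the shelf). Origin: centre of its underside; axes as for the flat case.

How it is judged:
By the outcome, as a careful person would: the job done as asked, in the order asked, and still so for the second after the job is handed in, with the robot touching nothing.
It also fails if it takes over 42 s, if anything falls off the work surface, if the arm or the gripper's body presses on something with over 40 N, if the wrist force passes 120 N, or if a joint passes its speed limit or range.

## Working session

There is one attempt and no reset: what is moved stays moved. The work goes in short steps, Python scripts to look and compute and a tool call to move; the robot and the scene stay as the last step left them, time stands still between calls to the robot, and variables do not carry over. Pictures are saved under pics/ and viewed, and the job is handed in when it is done.

Besides the shell and the picture viewer there is one more tool, called after "Request:" as a command line: name --argument value ..., lists and objects as JSON in quotes. drive_tool: Moves the arm, as the interface text tells. Its arguments: {"type":"object","properties":{"targets":{"type":"array"},"grip_force":{"type":"number"}},"required":["targets"]}

```bash
mkdir -p pics
python3 - <<'E'
from rig import *
import cv2,numpy as np
np.set_printoptions(precision=4,suppress=True)
s=get_state()
print(s)
for n in ["top","side","wrist"]:
    cv2.imwrite(f"pics/{n}0.png",get_image(n)[:,:,::-1]); print(n,calibration(n))
E
```

```text
{'clock': 0.0, 'qpos': array([-1.327 ,  0.2765,  1.5062,  0.    ,  1.3607, -0.121 ]), 'qd': array([ 0.0008, -0.0001,  0.    , -0.0016, -0.0011,  0.0004]), 'effort': array([ -0.002 , -41.6785, -24.5806,  -0.0003,   0.0111,   0.    ]), 'position': array([ 0.205 , -0.5366,  0.2305]), 'ee_rot': array([-0.0009,  0.9834,  0.1814, -0.0001]), 'contact_force': array([ 0.2718, -0.1832,  0.0145]), 'moment': array([-0.0905,  0.0188,  0.0159]), 'width': 0.08535935902708093}
top {'mtx': array([[447.2143,   0.    , 278.0182],
       [  0.    , 447.2143, 215.9156],
       [  0.    ,   0.    ,   1.    ]]), 'distortion': array([0.0029, 0.    , 0.    , 0.    , 0.    ]), 'world_to_cam': array([[ 0.0285, -0.9996, -0.002 , -0.0349],
       [-0.9971, -0.0283, -0.0706,  0.5758],
       [ 0.0705,  0.004 , -0.9975,  0.8034],
       [ 0.    ,  0.    ,  0.    ,  1.    ]])}
side {'mtx': array([[492.6154,   0.    , 275.8804],
       [  0.    , 492.6154, 209.8305],
       [  0.    ,   0.    ,   1.    ]]), 'distortion': array([-0.1335,  0.    ,  0.    ,  0.    ,  0.    ]), 'world_to_cam': array([[ 0.9793, -0.2025,  0.0034, -0.5882],
       [-0.0971, -0.484 , -0.8696,  0.1236],
       [ 0.1777,  0.8513, -0.4937,  0.7831],
       [ 0.    ,  0.    ,  0.    ,  1.    ]])}
wrist {'mtx': array([[364.5625,   0.    , 276.7102],
       [  0.    , 364.5625, 207.3864],
       [  0.    ,   0.    ,   1.    ]]), 'distortion': array([0.0046, 0.    , 0.    , 0.    , 0.    ]), 'hand_eye': array([[ 0.0001, -0.9443, -0.329 ,  0.0849],
       [ 1.    , -0.0003,  0.001 , -0.0004],
       [-0.001 , -0.329 ,  0.9443, -0.1442],
       [ 0.    ,  0.    ,  0.    ,  1.    ]])}
```

View pics/top0.png

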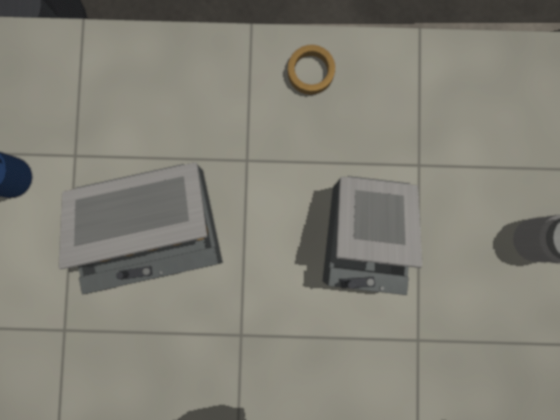

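View pics/side0.png

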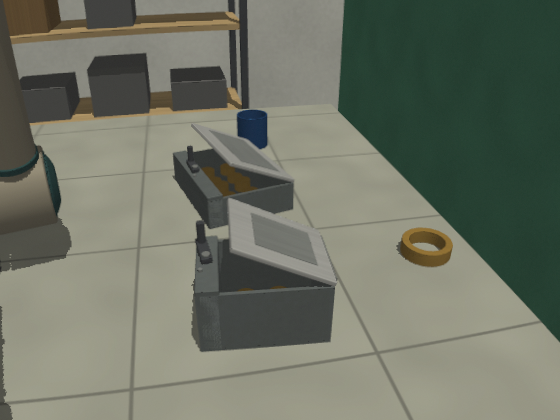

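The top view shows the flat case on the left, with its rail from about (82,285) to (217,258). The narrow case is at about (375,235). I'll zoom in to get the corners.

Run:
```python
import cv2
a=cv2.imread("pics/top0.png"); b=cv2.imread("pics/side0.png")
cv2.imwrite("pics/topz.png",cv2.resize(a[150:300,50:230],None,fx=4,fy=4,interpolation=cv2.INTER_CUBIC))
cv2.imwrite("pics/sidez.png",cv2.resize(b[115:230,165:300],None,fx=5,fy=5,interpolation=cv2.INTER_CUBIC))
```

```text
(no output)
```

View pics/topz.png

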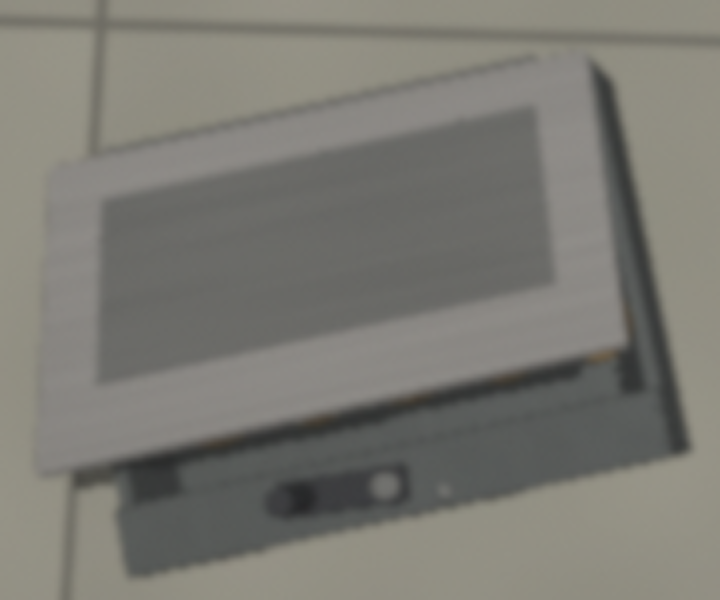

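View pics/sidez.png

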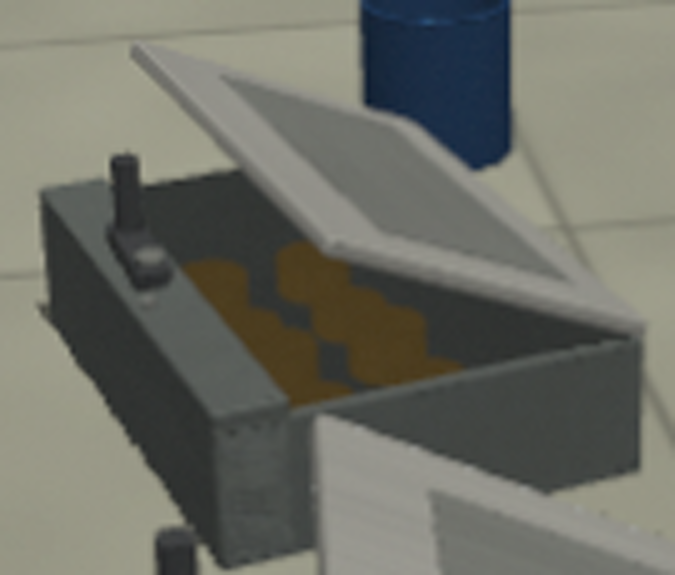

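```bash
cat > fit.py <<'E'
import cv2,numpy as np
from rig import calibration
from scipy.optimize import least_squares
C={n:calibration(n) for n in("top","side")}
def proj(n,P):
    c=C[n];T=c["world_to_cam"]
    return cv2.projectPoints(np.array([P],float),cv2.Rodrigues(T[:3,:3])[0],T[:3,3],c["mtx"],c["distortion"])[0].ravel()
def world(p,q):
    x,y,th=p[:3];c,s=np.cos(th),np.sin(th);q=np.array(q)/1000
    return [x+c*q[0]-s*q[1],y+s*q[0]+c*q[1],q[2]]
def lid(p,L,y,t=8):
    b=p[3];return [90-L*np.cos(b)+t*np.sin(b)*1,y,60+L*np.sin(b)+t*np.cos(b)]
def peg(p,z=110): a=p[4];return [-75+35*np.cos(a),35*np.sin(a),z]
def res(p,obs):
    r=[]
    for n,f,u,v in obs:
        r+=list(proj(n,world(p,f(p)))-[u,v])
    return np.array(r)
k=lambda *q:(lambda p:q)
if __name__=="__main__":
    T=lambda u,v:((u+.5)/4-.5+50,(v+.5)/4-.5+150)
    S=lambda u,v:((u+.5)/5-.5+165,(v+.5)/5-.5+115)
    obs=[("top",k(-90,120,68),*T(130,576)),("top",k(-90,-120,68),*T(690,450)),
    ("top",lambda p:lid(p,148,-120),*T(627,345)),("top",lambda p:lid(p,148,120),*T(38,475)),
    ("top",lambda p:lid(p,0,120),*T(52,160)),("top",lambda p:lid(p,0,-120),*T(590,55)),
    ("top",k(-75,0,79),*T(385,486)),("top",peg,*T(281,501)),
    ("side",k(-90,-120,68),*S(213,420)),("side",k(-90,120,68),*S(42,190)),("side",k(-90,-120,0),*S(225,567)),
    ("side",lambda p:lid(p,148,-120),*S(330,243)),("side",lambda p:lid(p,148,120),*S(135,45)),
    ("side",peg,*S(124,157)),("side",k(-75,0,79),*S(152,257))]
    o=least_squares(res,[.5,.2,.2,.5,1.6],args=(obs,),loss="soft_l1")
    np.set_printoptions(precision=3,suppress=True)
    p=o.x;print(p);print(res(p,obs).reshape(-1,2))
    for nm,q in [("pivot",(-75,0,78)),("peg",peg(p)),("pegend",(-40,0,110)),("lidmid",lid(p,74,0)),("lidfront",lid(p,148,0)),("lidmidshut",(16,0,68)),("lidfrontL",lid(p,148,120)),("lidfrontR",lid(p,148,-120))]: print(nm,np.array(world(p,q)))
    np.save("p.npy",p)
E
python3 fit.py
```

```text
[0.546 0.219 0.245 0.422 1.518]
[[-0.542  0.23 ]
 [-3.532  1.524]
 [ 0.966 -0.549]
 [ 0.265 -0.587]
 [-0.216  0.557]
 [ 0.042 -2.408]
 [ 0.8   -0.664]
 [-0.131  0.092]
 [-0.06  -0.81 ]
 [-0.291 -0.555]
 [-0.126  1.164]
 [-0.347  0.198]
 [-0.209 -0.261]
 [ 0.14   0.299]
 [-0.139  0.44 ]]
pivot [0.473 0.201 0.078]
peg [0.467 0.236 0.11 ]
pegend [0.507 0.21  0.11 ]
lidmid [0.571 0.226 0.098]
lidfront [0.506 0.209 0.128]
lidmidshut [0.562 0.223 0.068]
lidfrontL [0.477 0.326 0.128]
lidfrontR [0.535 0.093 0.128]
```

Request:
drive_tool --targets '[0,0,0,0,0,-50,0,0,0,0,0,0,-50,0,0,0,-6,60,-3.1,0,0,0,0,-6,60,-3.1,0,0,0,0,-6,60,-3.1,0,0,0,0,-6,60,-3.1,0,0,0,0,-6,60,-3.1,0,0,0,0,-6,60,-3.1,0,0,0,0,-6,60,-3.1,0,0,0,0,-6,60,-3.1,0,0,0,0,-6,60,-3.1,0,0,0,0,-6,60,-3.1,0,0]'

```text
clock: 1.65
position: [0.5681, -0.0901, 0.3307]
ee_rot: [-0.0, 0.76, 0.65, -0.0]
contact_force: [0.6, -1.2, -0.8]
width: 0.0
```

Request:
drive_tool --targets '[0,0,-6,60,-3.1,0,0,0,0,-6,60,-3.1,0,0,0,0,-6,60,-3.1,0,0,0,0,-6,60,-3.1,0,0,0,0,0,0,0,0,0,0,0,0,0,0,0,0]'

```text
clock: 2.4
position: [0.5554, 0.1462, 0.331]
ee_rot: [0.0, 0.609, 0.793, -0.001]
contact_force: [-0.6, 0.0, -0.9]
width: 0.0001
```

```bash
cat > h.py <<'E'
import numpy as np,cv2
from rig import *
from scipy.spatial.transform import Rotation as R
from fit import *
np.set_printoptions(precision=4,suppress=True)
p=np.load("p.npy")
def pose():
    s=get_state();q=s["ee_rot"];r=R.from_quat([q[1],q[2],q[3],q[0]]).as_matrix();return s,s["position"],r
def delta(target):
    s,x,r=pose();print("tool mm to",target,(r.T@(np.array(target)-x)*1000).round(1),"psi",np.degrees(np.arctan2(r[1,0],r[0,0])).round(2),"q",s["qpos"],"F",s["contact_force"],"t",s["clock"])
def wproj(P,x,r):
    c=calibration("wrist");H=c["hand_eye"]
    T=np.eye(4);T[:3,:3]=r;T[:3,3]=x;W=np.linalg.inv(T@H)
    return cv2.projectPoints(np.array(P,float),cv2.Rodrigues(W[:3,:3])[0],W[:3,3],c["mtx"],c["distortion"])[0].reshape(-1,2)
def overlay(name,pp):
    s,x,r=pose();im=get_image("wrist")[:,:,::-1].copy()
    L=[world(pp,q) for q in [(-90,120,68),(-90,-120,68),(-75,0,78),peg(pp),lid(pp,148,120),lid(pp,148,-120),lid(pp,0,-120),lid(pp,0,120)]]
    uv=wproj(L,x,r);print(uv.round(0).tolist())
    for u,v in uv:
        if abs(u)<2000 and abs(v)<2000: cv2.drawMarker(im,(int(round(u)),int(round(v))),(0,0,255),0,10,1)
    cv2.imwrite(name,im)
E
python3 - <<'E'
from h import *
overlay("pics/w1.png",p)
delta(world(p,(16,0,130)))
E
```

```text
[[195.0, -42.0], [207.0, 198.0], [214.0, 91.0], [209.0, 52.0], [239.0, -64.0], [244.0, 217.0], [363.0, 200.0], [387.0, -38.0]]
tool mm to [np.float64(0.5616607355001486), np.float64(0.22336710647745733), np.float64(0.13)] [ 73.9  25.8 201. ] psi 104.85 q [ 0.1357  0.2378  1.316  -0.0009  1.5881 -0.1235] F [ 0.6839 -1.1597 -0.6525] t 2.45
```

View pics/w1.png

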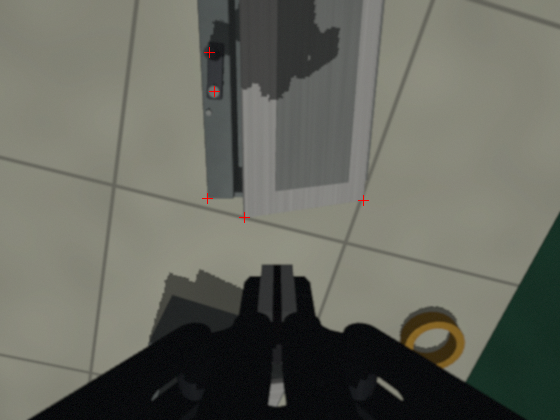

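Request:
drive_tool --targets '[0,0,0,37,13,0,0,0,0,0,37,13,0,0,0,0,0,0,0,50,0,0,0,0,0,0,50,0,0,0,0,0,0,50,0,0,0,0,0,0,50,0,0,0,0,0,0,10,0,0,0,0,0,0,10,0,0,0,0,0,0,0,0]'

```text
clock: 3.58
position: [0.5628, 0.2243, 0.1124]
ee_rot: [0.001, 0.61, 0.793, 0.001]
contact_force: [-0.5, 0.2, 0.3]
width: 0.0001
```

Request:
drive_tool --targets '[0,0,0,0,0,6,0,0,0,0,0,0,6,0,0,0,0,0,0,6,0,0,0,0,0,0,6,0,0,0,0,0,0,0,0]'

```text
clock: 4.2
position: [0.5614, 0.2245, 0.0865]
ee_rot: [-0.0, 0.609, 0.793, -0.0]
contact_force: [0.3, -0.0, -0.9]
width: 0.0001
```

Request:
drive_tool --targets '[0,0,0,0,0,5,0,0,0,0,0,0,5,0,0,0,0,0,0,4,0,0,0,0,0,0,2,0]'

```text
clock: 4.7
position: [0.5612, 0.2244, 0.0708]
ee_rot: [-0.0, 0.609, 0.793, -0.0]
contact_force: [-1.8, -1.1, 1.8]
width: 0.0001
```

Request:
drive_tool --targets '[0,0,0,0,0,1.5,0,0,0,0,0,0,1,0,0,0,0,0,0,0,0]'

```text
clock: 5.08
position: [0.5621, 0.2246, 0.0687]
ee_rot: [0.0, 0.609, 0.793, 0.0]
contact_force: [-0.2, -0.7, -0.3]
width: -0.0001
```

Request:
drive_tool --targets '[0,0,0,0,0,1,0,0,0,0,0,0,0,0]'

```text
clock: 5.32
position: [0.5622, 0.2247, 0.0681]
ee_rot: [0.0, 0.609, 0.793, 0.0]
contact_force: [0.1, -0.7, 2.6]
width: 0.0002
```

Request:
drive_tool --targets '[0,0,0,0,0,1,0,0,0,0,0,0,0,0]'

```text
clock: 5.58
position: [0.5622, 0.2247, 0.068]
ee_rot: [0.001, 0.609, 0.793, 0.001]
contact_force: [-1.7, -0.3, 7.7]
width: 0.0
```

Request:
drive_tool --targets '[0,0,0,0,0,1,0,0,0,0,0,0,0,0]'

```text
clock: 5.82
position: [0.5622, 0.2247, 0.068]
ee_rot: [0.001, 0.609, 0.793, 0.001]
contact_force: [-3.1, -0.0, 12.4]
width: -0.0001
```

Request:
drive_tool --targets '[0,0,0,0,0,-20,0,0,0,0,0,0,-50,0,0,0,0,0,0,-60,0.5,0,0,0,0,0,0,0.5]'

```text
clock: 6.32
position: [0.5651, 0.2255, 0.2013]
ee_rot: [0.004, 0.609, 0.793, 0.005]
contact_force: [0.3, -0.0, -0.6]
width: 0.0355
```

Run:
```python
from h import *
p[3]=0
overlay("pics/w2.png",p)
im=get_image("side")[:,:,::-1].copy()
for q in [(-58,-120,68),(-58,120,68),(90,-120,68),(-90,-120,68),peg(p)]:
    u=proj("side",world(p,q)); print(u)
    cv2.drawMarker(im,tuple(int(t) for t in u.round()),(0,0,255),0,4,1)
cv2.imwrite("pics/s2.png",cv2.resize(im[110:240,160:310],None,fx=5,fy=5,interpolation=2)[:600])
```

```text
[[116.0, 25.0], [151.0, 321.0], [151.0, 198.0], [133.0, 161.0], [163.0, 26.0], [186.0, 321.0], [350.0, 322.0], [379.0, 30.0]]
[223.4325 194.309 ]
[186.4689 149.6057]
[293.8366 179.3632]
[207.1398 197.7896]
[189.5405 146.2986]
```

View pics/w2.png

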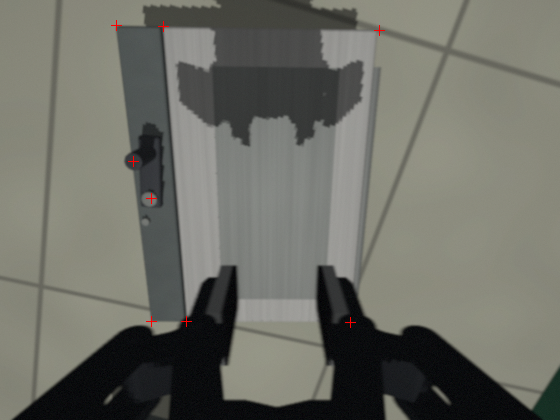

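View pics/s2.png

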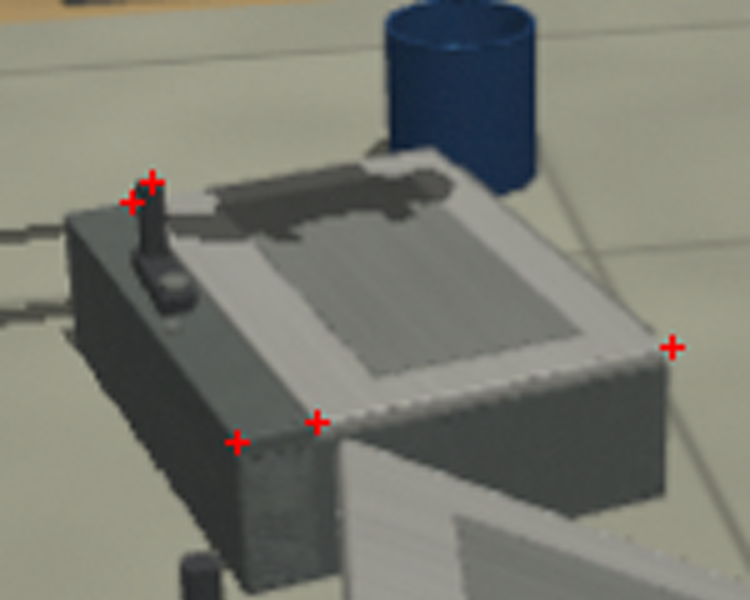

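Both views show the lid level with the rail, and the predicted shut-lid corners coincide. The peg is where the fit puts it, at wrist pixel (133,161). Next I'll go to the peg.

Run:
```python
from h import *
print(p)
q=peg(p);delta(world(p,(q[0],q[1],84)))
```

```text
[0.5461 0.2195 0.2448 0.4218 1.5183]
tool mm to [np.float64(0.46668591226758227), np.float64(0.23567162022521054), np.float64(0.084)] [ 35.2 -89.2 112. ] psi 104.9 q [ 0.2654  0.3407  1.4978 -0.0001  1.3017  0.0054] F [ 0.1397 -0.7044 -0.2936] t 6.425
```

Request:
drive_tool --targets '[0,0,0,17.6,-44.6,0,0.5,0,0,0,17.6,-44.6,0,0.5,0,0,4,0,0,30,0.5,0,0,0,0,0,30,0.5,0,0,0,0,0,0,0.5,0,0,0,0,0,0,0.5]'

```text
clock: 7.18
position: [0.4665, 0.2356, 0.1356]
ee_rot: [-0.0, 0.637, 0.771, -0.0]
contact_force: [0.1, 0.7, 0.7]
width: 0.0427
```

Run:
```python
from h import *
p[3]=0
overlay("pics/w3.png",p)
q=peg(p);delta(world(p,(q[0],q[1],84)))
```

```text
[[238.0, 82.0], [266.0, 413.0], [277.0, 282.0], [277.0, 255.0], [296.0, 79.0], [308.0, 412.0], [504.0, 404.0], [571.0, 63.0]]
tool mm to [np.float64(0.46668591226758227), np.float64(0.23567162022521054), np.float64(0.084)] [-0.  -0.4 52.2] psi 100.89 q [ 0.3345  0.2716  1.764  -0.0001  1.1053  0.1445] F [-0.3943 -0.7926  0.6112] t 7.225
```

View pics/w3.png

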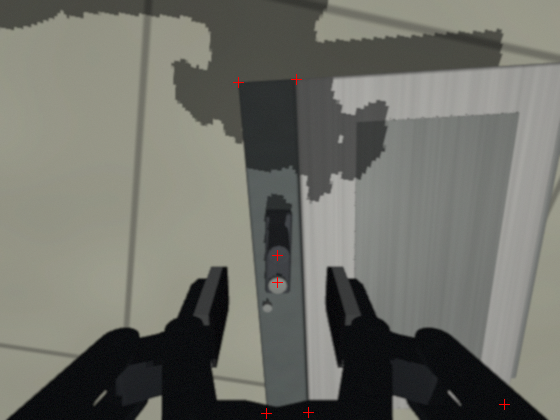

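The peg top is at (277,255), midway between the jaws. I'll descend and pinch it.

Request:
drive_tool --targets '[0,0,0,0,0,25,0.5,0,0,0,0,0,20,0.5,0,0,0,0,0,7,0.5,0,0,0,0,0,0,0,0,0,0,0,0,0,0,0,0,0,0,0,0,0,0,0,0,0,0,0,0]' --grip_force 20

```text
clock: 8.1
position: [0.4672, 0.2359, 0.0847]
ee_rot: [0.001, 0.637, 0.771, 0.001]
contact_force: [-0.1, 0.3, 4.1]
width: 0.0108
```

Request:
drive_tool --targets '[0,0,7.2,-0.28,4.4,-1,0,0,0,7.2,-0.28,4.4,0,0,0,0,7.2,-0.28,4.4,0,0,0,0,7.2,-0.28,4.4,0,0,0,0,7.2,-0.28,4.4,0,0,0,0,7.2,-0.28,4.4,0,0,0,0,0,0,0,0,0]'

```text
clock: 8.98
position: [0.4924, 0.2308, 0.0848]
ee_rot: [0.0, 0.876, 0.483, 0.0]
contact_force: [2.1, -0.2, -1.3]
width: 0.0112
```

Run:
```python
from h import *
p[4]-=np.radians(43.2)
q=peg(p);delta(world(p,(q[0],q[1],85)))
```

```text
tool mm to [np.float64(0.4920160758389578), np.float64(0.23093773426704634), np.float64(0.085)] [-0.  -0.4 -0.2] psi 57.77 q [ 0.3105  0.3525  1.7895 -0.0004  0.9987  0.8732] F [ 2.11   -0.1688 -1.2708] t 8.975
```

On track. Continue to just short of the stop.

Request:
drive_tool --targets '[0,0,7.2,-0.28,4.4,0,0,0,0,7.2,-0.28,4.4,0,0,0,0,7.2,-0.28,4.4,0,0,0,0,7.2,-0.28,4.4,0,0,0,0,7.2,-0.28,4.4,0,0,0,0,5,-0.1,3,0,0,0,0,0,0,0,0,0]'

```text
clock: 9.85
position: [0.5069, 0.2111, 0.0848]
ee_rot: [0.0, 0.989, 0.147, 0.0]
contact_force: [0.6, -1.2, -1.3]
width: 0.0113
```

Run:
```python
from h import *
p[4]=0
q=peg(p);delta(world(p,(q[0],q[1],85)))
```

```text
tool mm to [np.float64(0.5073296850402093), np.float64(0.20979739918807483), np.float64(0.085)] [ 0.1  1.4 -0.2] psi 16.85 q [ 0.2682  0.3596  1.7776 -0.0006  1.0039  1.5452] F [ 0.637  -1.1931 -1.3297] t 9.85
```

Request:
drive_tool --targets '[0,0,2.5,0,1.4,0,0,0,0,0,0,0,0,0]'

```text
clock: 10.1
position: [0.5072, 0.21, 0.0848]
ee_rot: [0.0, 0.992, 0.125, 0.0]
contact_force: [2.0, 0.2, -0.3]
width: 0.0106
```

Request:
drive_tool --targets '[0,0,0,0,1,0,0,0,0,0,0,0,0,0]'

```text
clock: 10.35
position: [0.5072, 0.2099, 0.0848]
ee_rot: [-0.001, 0.992, 0.124, 0.0]
contact_force: [-0.3, 4.4, -0.9]
width: 0.0114
```

Request:
drive_tool --targets '[0,0,0,0,1,0,0,0,0,0,0,0,0,0]'

```text
clock: 10.6
position: [0.5072, 0.2098, 0.0848]
ee_rot: [-0.002, 0.992, 0.123, 0.0]
contact_force: [-0.7, 7.5, -0.4]
width: 0.011
```

Request:
drive_tool --targets '[0,0,0,0,1,0,0,0,0,0,0,0,0,0]'

```text
clock: 10.85
position: [0.5072, 0.2097, 0.0848]
ee_rot: [-0.002, 0.992, 0.123, -0.0]
contact_force: [-1.1, 9.4, -0.2]
width: 0.0114
```

Request:
drive_tool --targets '[0,0,0,0,0,0,0.45,0,0,0,0,0,0,0.45,0,0,0,0,0,0,0.45,0,0,0,0,0,-20,0.45,0,0,0,0,0,-40,0.45,0,0,0,0,0,-60,0.45,0,0,0,0,0,-40,0.45,0,0,0,0,0,0,0.45]'

```text
clock: 11.85
position: [0.5099, 0.2072, 0.2487]
ee_rot: [-0.0, 0.992, 0.123, 0.004]
contact_force: [-0.3, 0.2, -1.0]
width: 0.0385
```

Run:
```python
from h import *
p[3]=0;p[4]=0
overlay("pics/w4.png",p)
im=get_image("side")[:,:,::-1].copy()
u=proj("side",world(p,peg(p)));print(u)
cv2.imwrite("pics/s4.png",cv2.resize(im[110:230,160:310],None,fx=5,fy=5,interpolation=2))
```

```text
[[149.0, 232.0], [398.0, 232.0], [273.0, 221.0], [273.0, 195.0], [145.0, 200.0], [401.0, 201.0], [422.0, 26.0], [124.0, 25.0]]
[210.2286 149.4449]
```

View pics/w4.png

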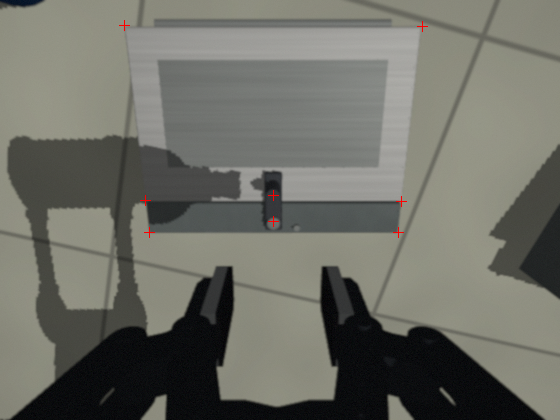

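View pics/s4.png

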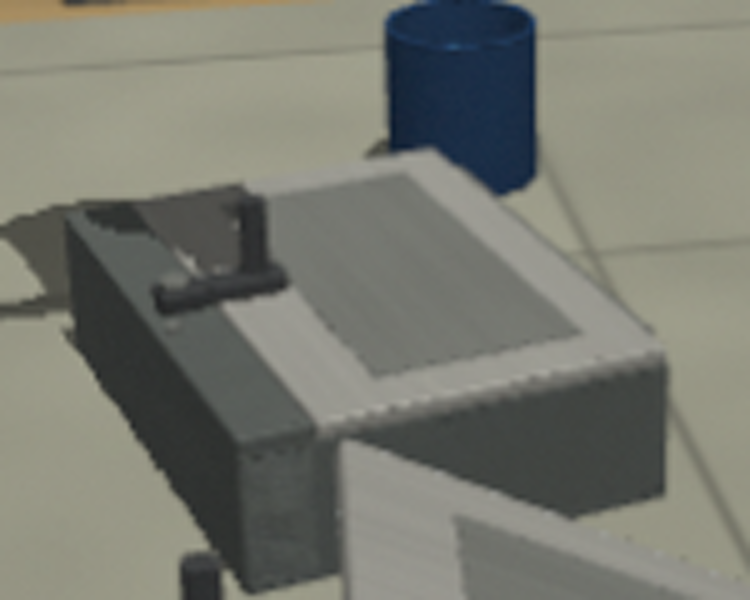

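The bar lies straight across the lid: the peg is at wrist pixel (273,188), just beside the predicted (273,195), and the pivot is at (273,224). The lid is flush with the rail and the gripper is clear.

```bash
python3 -c "
from rig import *
print(sign_off())"
```

```text
the job is handed in; nothing more can be done
None
```

The flat case's lid is shut, its turnbutton is turned across the lid to its stop, and the job is handed in at about 12 s of the 42 s allowed.

- **Lid:** I pressed it down with the closed fingertips until it stopped at z = 68 mm. Pressing harder, up to about 12 N, moved it no further, and the wrist and side views showed it flush with the rail before I touched the turnbutton.
- **Turnbutton:** I pinched the peg and swung it about 87° to its stop. Another 3 mm of commanded push raised the force to about 9 N while the peg moved only about 0.3 mm. I then released it and backed off to z ≈ 0.25 m.
- **Final check:** In the wrist view the lid corners and the pivot sit on their predicted locked positions. The peg top was about 7 px from its prediction, along the bar rather than across it, so I don't read that as an angle error. The side view also shows the bar across the shut lid.
- **Other points:** The narrow case was never approached closely. The largest force I read was about 12 N. No check failed.

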